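Clear and start the brewing timer

ROBOT

A 7-joint arm with a two-finger parallel gripper is mounted at the origin on a cart in front of the work surface, level with it; the furniture and walls round the work are solid. World frame = base frame: x ahead of the robot, y to its left, z up, the work surface at z = 0. Lengths are in mm, angles in rad, forces in N, time in s.
With the tool pointing down it reaches from about 350 to 900 mm from the base axis. Payload 19.9 kg.
Tool frame: the origin (TCP) lies midway between the tips of the shut fingers; the grasp point (between the pads) lies r.grasp_offset behind it (r.grasp_offset is the distance from the TCP to the grasp point, in mm); z points along the fingers, y is the line along which they close (so a half turn about z gives the same grasp; the last joint's range is limited). The gripper opens to 94 mm and grips with 3 to 60 N. Pads are 16 mm wide; open, the fingers measure 119 mm over their backs; the gripper's body (75 mm by 177 mm) begins 78 mm behind the grasp point.
Start: joints at [-1.272, 0.417, -0.01, 1.614, 0.005, 1.111, -0.053], TCP at [208.89, 589.036, 205.425] pointing down, gripper open.
Joint ranges: [-2.81, 2.81], [-0.39, 2.02], [-1.27, 1.25], [0.06, 2.57], [-1.19, 4.33], [0.19, 2], [-2.82, 2.82]. Speed limits (rad/s): [1.89, 1.89, 2.39, 2.39, 3.01, 3.01, 3.01].

INTERFACE

Orientations are given as a unit quaternion [w, x, y, z].
In Python, from rig import r gives the robot as it stands. The module is installed in compiled form; this text tells all that it offers.
- The arm moves only by the tool move_arm, never from a script. Its argument "increments" is a list of rows, each a list of 2 entries, a list of its own where there are three numbers: the shift along the tool's x, y, z in m, then the turn, a rotation vector about the tool's x, y, z in degrees. In form: [[[tx, ty, tz], [rx, ry, rz]], ...]. A call has 1 to 20 rows; each row is the pose to reach, as a shift and turn from the pose commanded when the call began, along the tool's axes at that moment; what a row does not reach only later rows make up. A row lasts 1/8 s, in which the tool goes at most 62.5 mm and 10.7 degrees, less where a joint would pass 70% of its speed; a pose out of reach is approached as far as the arm can. A call with a gripper value outside its range is refused whole. "hand" is the closure in counts, from 0 (fully open) to 255 (shut), set as the call begins (left out, the last holds). The fingers move at their own pace and stop on an object; the grip force is fixed at half the most. Time passes only in rows, so rows that repeat a pose let the fingers close. It gives the time, the measured TCP pose, the force, the opening and the grip force at its end, in the units of the state.
- r.state(): the state, without advancing time (a new reading comes with each control period).
- r.camera(name): name is "scene" or "top" or "wrist"; returns a dict with "frame" (384x512x3 uint8, blue, green, red), "intrinsics" (3x3 intrinsics, pixels), "eye" and "rotation" of the camera in the world; the wrist camera has in their place "tool_from_camera" (4x4, takes a point from camera to tool coordinates, whose origin is the TCP and whose axes are the flange's). Camera axes: x right, y up, looking along -z (the intrinsics and any distortion apply to the point x, -y, -z); pixel columns grow to the right and rows downward; lengths in mm; the calibration is good to about 2 mm. A picture is of the moment at which its call begins: read the wrist's pose just before it. There is no depth.
- r.hand_in(): hands the job in; it is judged then, once.
The state is a dict: "time_s": time; "joint_positions": joint angles; "qvel": joint speeds; "effort": joint torques, N m; "ee_pos": TCP position; "tool_rot": TCP orientation; "ft_force": force on the tool from outside, world axes, zero at the start; "torque": the same for the moment, N m; "width": opening from 0.0 (shut) to 1.0 (fully open); "gripper_force": force on a finger pad.
Only numpy, scipy, OpenCV 4.12 (cv2) and the standard library are available. Lean on these libraries where they do the work, as an engineer would, in place of code of your own. Each camera call takes 0.05 s, during which the arm holds its last target. There are 200 camera calls.

TASK

Restart the brewing timer with the fingertips: gently press the large round key down and let it come back up to clear the timer, then press the long bar key down in the same way to start it, and draw back. Do not press the small square key, and do not touch or move the jars, bottles and other loose things around the timer.

Things in the scene. Friction and masses are not known exactly. Their poses are not given: they have to be found in the camera images.
- timer: the brewing timer: flat white console screwed to the cabinet top, 112 mm deep (its x), 172 mm wide (its y), top face 30 mm above the cabinet top. Origin: centre of its underside; x points from the keys to the dark display strip, z up. Three keys stand in a row along its y, 20 mm to the -x side of its centre line, 52 mm apart; their order in the row differs from run to run.
- key_round (a joint): the large round key, 34 mm across. Black, stands 14 mm proud of the console's flat top; slides straight down against a light spring, 8 mm in all (about 3 N half-way, 5 N at the bottom stop). Joint value: 0 up, 0.008 fully down; it registers from 0.005 and counts as up below 0.0015.
- key_round_top (a point): centre of the top face of the large round key (moves with it)
- key_bar (a joint): the long bar key, 44 mm (timer's x) by 16 mm (timer's y). Black, stands 14 mm proud of the console's flat top; slides straight down against a light spring, 8 mm in all (about 3 N half-way, 5 N at the bottom stop). Joint value: 0 up, 0.008 fully down; it registers from 0.005 and counts as up below 0.0015.
- key_bar_top (a point): centre of the top face of the bar key (moves with it)
- key_square (a joint): the small square key, 20 by 20 mm, to be left alone. Black, stands 14 mm proud of the console's flat top; slides straight down against a light spring, 8 mm in all (about 3 N half-way, 5 N at the bottom stop). Joint value: 0 up, 0.008 fully down; it registers from 0.005 and counts as up below 0.0015.
- key_square_top (a point): centre of the top face of the small square key
- jar_small: small closed glass jar, 62 mm across, 81 mm high; loose, to be left alone. Origin: centre of its underside.
- rollon_1: small amber roll-on bottle with a black cap, 29 mm across, 78 mm high; loose, to be left alone. Origin: centre of its underside.
- tape_roll: roll of tape lying flat, 62 mm across, 18 mm high; loose, to be left alone. Origin: centre of its underside.
- plum_1: plum, 42 mm across, 45 mm high, behind the mugs; loose, to be left alone. Origin: centre of its underside.
- oats_tin: square canister with a wooden lid, 102 mm wide, 140 mm high, at the back; loose, to be left alone. Origin: centre of its underside.
- jar_white: tall closed glass jar, 80 mm across, 153 mm high, at the back; loose, to be left alone. Origin: centre of its underside.
- boston_2: large amber bottle, 76 mm across, 176 mm high, at the back; loose, to be left alone. Origin: centre of its underside.
- beaker_2: small clear beaker, 60 mm across, 66 mm high, at the back; loose, to be left alone. Origin: centre of its underside.

How it is judged (in metres and radians):
On the way, in this order (a step that is already met when the one before it is completed fails the run):
1. the large round key is pressed at least 5 mm down by the fingers while the bar key is up (value of joint key_round above 0.005 m and contact force between the fingers and key_round above 0.5 N and value of joint key_bar below 0.0015 m), for 0.05 s.
2. the round key has come back up (value of joint key_round below 0.0015 m), for 0.05 s.
3. the bar key is pressed at least 5 mm down by the fingers while the round key is up (value of joint key_bar above 0.005 m and contact force between the fingers and key_bar above 0.5 N and value of joint key_round below 0.0015 m), for 0.05 s.
At the end, for the whole second after the job is handed in: All three keys are up (within 1.5 mm) after round, then bar, were pressed, and each loose thing is within 10 mm of where it stood (value of joint each of key_round, key_bar, key_square below 0.0015 m and distance of each of jar_small, rollon_1, tape_roll, plum_1, oats_tin, jar_white, boston_2, beaker_2 from where it was at the start of the episode below 0.01 m); the robot touches nothing.
It fails at once if the small square key is pressed (more than 2 mm) (value of joint key_square above 0.002 m).
It fails at once if a key is pressed harder than 20 N (contact force between any of the arm, the fingers and key_round above 20 N or contact force between any of the arm, the fingers and key_bar above 20 N).
It fails at once if the console itself is pressed harder than 20 N (contact force between any of the arm, the fingers and timer above 20 N).
It fails at once if a loose thing is touched by the robot (more than 0.5 N) (contact force between any of the arm, the fingers and jar_small above 0.5 N or contact force between any of the arm, the fingers and rollon_1 above 0.5 N or contact force between any of the arm, the fingers and tape_roll above 0.5 N or contact force between any of the arm, the fingers and plum_1 above 0.5 N or contact force between any of the arm, the fingers and oats_tin above 0.5 N or contact force between any of the arm, the fingers and jar_white above 0.5 N or contact force between any of the arm, the fingers and boston_2 above 0.5 N or contact force between any of the arm, the fingers and beaker_2 above 0.5 N).
It fails at once if a loose thing is moved or lifted more than 10 mm (distance of any of jar_small, rollon_1, tape_roll, plum_1, oats_tin, jar_white, boston_2, beaker_2 from where it was at the start of the episode above 0.01 m).
It also fails if it takes over 35 s, if anything falls off the work surface, if the arm or the gripper's body presses on something with over 40 N, if the wrist force passes 120 N, or if a joint passes its speed limit or range.

## Working session

There is one attempt and no reset: what is moved stays moved. The work goes in short steps, Python scripts to look and compute and a tool call to move; the robot and the scene stay as the last step left them, time stands still between calls to the robot, and variables do not carry over. Pictures are saved under pics/ and viewed, at most 10 in all, crops included, and the job is handed in when it is done.

Besides the shell and the picture viewer there is one more tool, called as name([rows], argument=value, ...), one row to a line, values as JSON. move_arm: Moves the arm, as the interface text tells. Its arguments: {"type":"object","properties":{"increments":{"type":"array"},"hand":{"type":"number"}},"required":["increments"]}

```bash
mkdir -p pics; python3 - <<'E'
from rig import r
import cv2,pickle
s=r.state();print(s['time_s'],s['ee_pos'],s['tool_rot'],s['width'],r.grasp_offset,s['ft_force'])
d={}
for n in("top","scene","wrist"):
    c=r.camera(n);d[n]=c;cv2.imwrite(f"pics/{n}0.png",c["frame"])
    print(n,{k:v for k,v in c.items() if k!='frame'})
pickle.dump((s,d),open("d0.pkl","wb"))
import numpy as np
cv2.imwrite("pics/both0.png",cv2.resize(np.vstack([d['top']['frame'],d['wrist']['frame']]),None,fx=.78,fy=.78))
E
```

```text
0.0 [208.79732554 588.69757833 204.84526949] [-6.73452318e-05  1.69609329e-01  9.85511200e-01 -5.87250645e-04] 0.9992837609827598 18.8 [-0.48682137 -0.42826784 -0.27247326]
top {'intrinsics': array([[427.12959212,   0.        , 256.63699009],
       [  0.        , 427.12959212, 190.22027549],
       [  0.        ,   0.        ,   1.        ]]), 'eye': array([356.62523218, 122.06938211, 979.62546673]), 'rotation': array([ 0.70974093,  0.0716012 , -0.05509845, -0.69864529])}
scene {'intrinsics': array([[355.27771586,   0.        , 250.43169269],
       [  0.        , 355.27771586, 191.79848554],
       [  0.        ,   0.        ,   1.        ]]), 'eye': array([ 171.91838915, -270.97871982,  705.03459612]), 'rotation': array([ 0.8723669 ,  0.32229062, -0.12007911, -0.34739856])}
wrist {'intrinsics': array([[302.43606665,   0.        , 255.97005702],
       [  0.        , 302.43606665, 190.0094397 ],
       [  0.        ,   0.        ,   1.        ]]), 'tool_from_camera': array([[-4.27748319e-04,  9.72501767e-01,  2.32895104e-01,
         6.70999626e+01],
       [ 9.99999908e-01,  4.10934017e-04,  1.20716244e-04,
        -7.92453141e-01],
       [ 2.16922401e-05,  2.32895134e-01, -9.72501854e-01,
        -1.79549931e+02],
       [ 0.00000000e+00,  0.00000000e+00,  0.00000000e+00,
         1.00000000e+00]])}
```

View pics/top0.png

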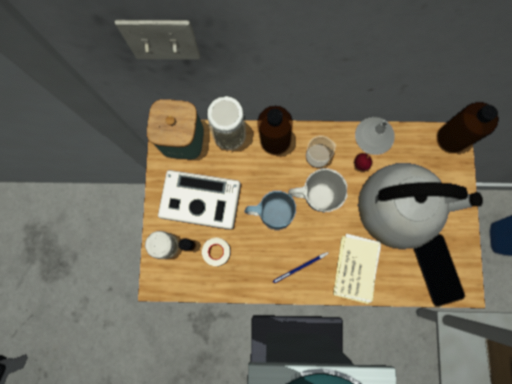

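View pics/scene0.png

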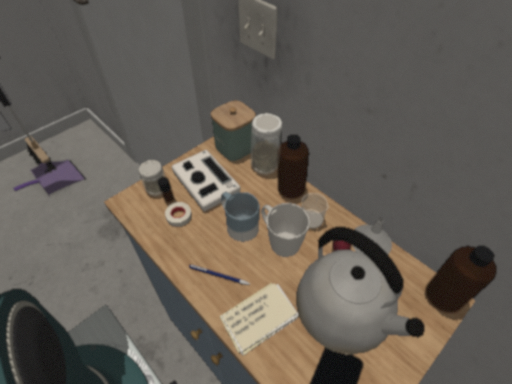

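The top view shows the timer near (200,200), with the square key at (174,203), the round key in the middle at (197,207) and the bar on the right at (220,211). The jar and roll-on bottle are at (160,245) and (187,244), and the tape is at (215,251). I'll enlarge this area.

```bash
python3 - <<'E'
import cv2,pickle
s,d=pickle.load(open("d0.pkl","rb"))
f=d['top']['frame'][155:275,135:255]
cv2.imwrite("pics/crop0.png",cv2.resize(f,None,fx=5,fy=5,interpolation=cv2.INTER_CUBIC))
E
```

```text
(no output)
```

View pics/crop0.png

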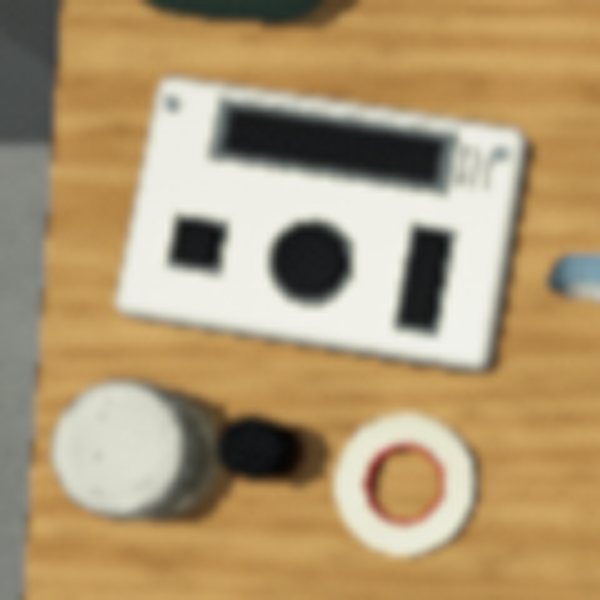

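```bash
cat > h.py <<'E'
import numpy as np
from scipy.spatial.transform import Rotation as R
def rot(q): return R.from_quat(q,scalar_first=True)
def ray(c,uv,z,eye=None,Rm=None):
    K=c['intrinsics']
    if eye is None: eye,Rm=c['eye'],rot(c['rotation']).as_matrix()
    d=Rm@np.array([(uv[0]-K[0,2])/K[0,0],-(uv[1]-K[1,2])/K[1,1],-1])
    return eye+d*(z-eye[2])/d[2]
def wristpose(c,s):
    T=c['tool_from_camera'];M=rot(s['tool_rot']).as_matrix()
    return np.array(s['ee_pos'])+M@T[:3,3],M@T[:3,:3]
E
python3 - <<'E'
import pickle
from h import *
np.set_printoptions(precision=1,suppress=True)
s,d=pickle.load(open("d0.pkl","rb"));c=d['top']
f=lambda u,v:(135+(u+.5)/5-.5,155+(v+.5)/5-.5)
P=[ray(c,f(*p),30) for p in[(163,78),(526,132),(490,370),(118,310)]]
print(P,'lens',[np.linalg.norm(P[i]-P[i-1]) for i in range(4)])
ctr=sum(P)/4;ax=(P[0]+P[1]-P[2]-P[3]);ax/=np.linalg.norm(ax);print('ctr',ctr,'yaw',np.degrees(np.arctan2(ax[1],ax[0])))
ay=np.array([-ax[1],ax[0],0])
for n,p in dict(sq=(196,244),rd=(311,261),bar=(425,279)).items(): print(n,ray(c,f(*p),44))
for k in(52,0,-52): print('pred',ctr-20*ax+k*ay)
for n,p,z in[('tin c',(174,122),140),('tin nearR',(195,142),140),('tin nearL',(150,138),140),('jarw',(225,112),153),('boston',(275,118),176),('jar',(159,244),81),('rollon',(187,244),78),('tape',(216,251),18),('handle',(249,210),50)]: print(n,ray(c,p,z))
M=rot(s['tool_rot']).as_matrix();print(M)
E
```

```text
[array([572.5, 351.6,  30. ]), array([549.5, 184.5,  30. ]), array([441.1, 197.9,  30. ]), array([465.4, 366. ,  30. ])] lens [np.float64(108.00545188818137), np.float64(168.65353251684763), np.float64(109.15204512762571), np.float64(169.86073269175674)]
ctr [507.1 275.   30. ] yaw -7.348712932923143
sq [493.9 329.2  44. ]
rd [487.  277.6  44. ]
bar [479.7 226.7  44. ]
pred [494.  329.1  30. ]
pred [487.3 277.5  30. ]
pred [480.6 226.   30. ]
tin c [649.7 316.5 140. ]
tin nearR [607.3 271.1 140. ]
tin nearL [614.8 364.3 140. ]
jarw [667.6 210.2 153. ]
boston [647.4 108.6 176. ]
jar [401.8 347.8  81. ]
rollon [402.9 289.3  78. ]
tape [391.6 234.6  18. ]
handle [480.7 161.3  50. ]
[[-0.9  0.3 -0. ]
 [ 0.3  0.9 -0. ]
 [-0.  -0.  -1. ]]
```

The measurements agree with the given sizes: console corners 109 x 169 mm, keys within 1 mm of where they should be. Round key at (487, 277.5), bar at (480, 226.4). Next I'll move above the round key with the fingers shut, aligned to the timer.

move_arm([
  [[-0.015, -0.008, 0], [0, 0, -0.5]],
  [[-0.045, -0.025, 0], [0, 0, -1.5]],
  [[-0.08, -0.044, 0], [0, 0, -2.7]],
  [[-0.115, -0.063, 0], [0, 0, -3.8]],
  [[-0.15, -0.082, 0], [0, 0, -5]],
  [[-0.185, -0.101, 0], [0, 0, -6.2]],
  [[-0.22, -0.12, 0], [0, 0, -7.3]],
  [[-0.255, -0.139, 0], [0, 0, -8.5]],
  [[-0.29, -0.159, 0], [0, 0, -9.7]],
  [[-0.32, -0.175, 0], [0, 0, -10.7]],
  [[-0.345, -0.189, 0], [0, 0, -11.5]],
  [[-0.36, -0.197, 0], [0, 0, -12]],
  [[-0.366, -0.2, 0], [0, 0, -12.2]],
  [[-0.366, -0.2, 0], [0, 0, -12.2]],
  [[-0.366, -0.2, 0], [0, 0, -12.2]],
  [[-0.366, -0.2, 0], [0, 0, -12.2]],
], hand=255)

```text
time_s: 2.15
ee_pos: [486.6, 278.7, 205.5]
tool_rot: [-0.0, 0.063, 0.998, 0.0]
ft_force: [0.3, -0.1, 0.6]
width: 0.005
gripper_force: 0.0
```

```bash
python3 - <<'E'
from rig import r
import cv2,pickle
s=r.state();print(s['time_s'],s['ee_pos'],s['tool_rot'],s['width'],s['ft_force'])
c=r.camera("wrist");pickle.dump((s,c),open("d1.pkl","wb"))
cv2.imwrite("pics/w1.png",cv2.resize(c["frame"],(800,600),interpolation=cv2.INTER_CUBIC))
E
```

```text
2.15 [486.59204241 278.74615199 205.4596673 ] [-3.74341178e-05  6.34298703e-02  9.97986297e-01  2.38112441e-05] 0.005291017996034769 [ 0.32215318 -0.06797373  0.6194509 ]
```

View pics/w1.png

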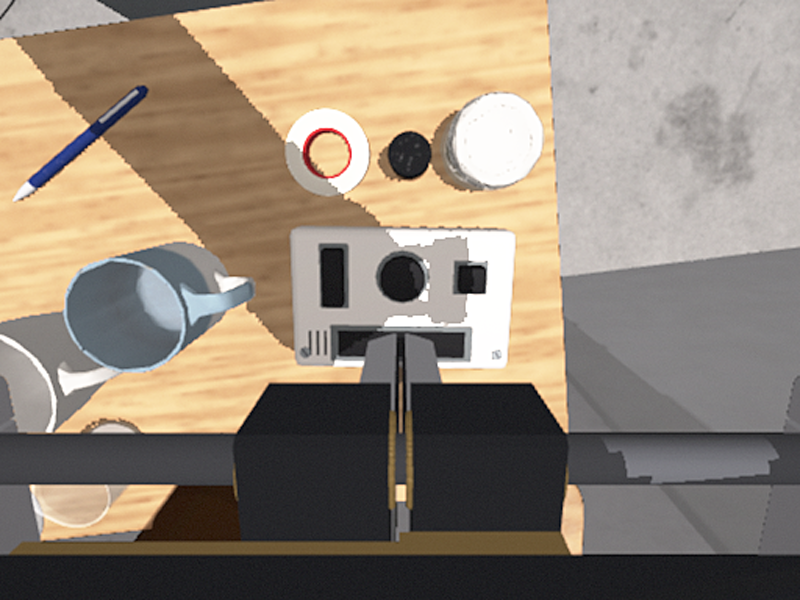

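The wrist view shows the shut fingers in the centre, round key top at about (402,277), bar at (333,276) and square at (472,277). The nearest objects, the mug handle and the roll-on bottle, are clear of the fingers.

```bash
python3 - <<'E'
import pickle
from h import *
s,c=pickle.load(open("d1.pkl","rb"));e,M=wristpose(c,s)
for n,p in dict(rd=(402,277),bar=(333,276),sq=(472,277)).items(): print(n,ray(c,((p[0]+.5)/1.5625-.5,(p[1]+.5)/1.5625-.5),44,e,M).round(1))
E
```

```text
rd [485.8 279.3  44. ]
bar [478.6 229.2  44. ]
sq [492.3 330.3  44. ]
```

move_arm([
  [[0, 0, 0.015], [0, 0, 0]],
  [[0, 0, 0.04], [0, 0, 0]],
  [[0, 0, 0.065], [0, 0, 0]],
  [[0, 0, 0.09], [0, 0, 0]],
  [[0, 0, 0.115], [0, 0, 0]],
  [[0, 0, 0.135], [0, 0, 0]],
  [[0, 0, 0.147], [0, 0, 0]],
  [[0, 0, 0.153], [0, 0, 0]],
  [[0, 0, 0.155], [0, 0, 0]],
  [[0, 0, 0.155], [0, 0, 0]],
  [[0, 0, 0.155], [0, 0, 0]],
])

```text
time_s: 3.58
ee_pos: [487.3, 278.4, 50.9]
tool_rot: [0.0, 0.064, 0.998, 0.0]
ft_force: [-0.0, -0.2, -0.2]
width: 0.005
gripper_force: 0.0
```

move_arm([
  [[0, 0, 0.002], [0, 0, 0]],
  [[0, 0, 0.004], [0, 0, 0]],
  [[0, 0, 0.006], [0, 0, 0]],
  [[0, 0, 0.008], [0, 0, 0]],
  [[0, 0, 0.009], [0, 0, 0]],
  [[0, 0, 0.009], [0, 0, 0]],
  [[0, 0, 0.009], [0, 0, 0]],
])

```text
time_s: 4.45
ee_pos: [487.0, 278.2, 41.5]
tool_rot: [-0.0, 0.064, 0.998, -0.0]
ft_force: [-0.5, -0.7, 2.4]
width: 0.006
gripper_force: 0.8
```

Contact is where it should be: 2.4 N at about 2.5 mm down. I'll press 4 mm further.

move_arm([
  [[0, 0, 0.001], [0, 0, 0]],
  [[0, 0, 0.002], [0, 0, 0]],
  [[0, 0, 0.003], [0, 0, 0]],
  [[0, 0, 0.004], [0, 0, 0]],
  [[0, 0, 0.004], [0, 0, 0]],
  [[0, 0, 0.004], [0, 0, 0]],
])

```text
time_s: 5.2
ee_pos: [487.0, 278.2, 37.5]
tool_rot: [0.0, 0.064, 0.998, -0.0]
ft_force: [-0.4, -0.9, 3.4]
width: 0.002
gripper_force: 2.0
```

move_arm([
  [[0, 0, 0.0005], [0, 0, 0]],
  [[0, 0, 0.001], [0, 0, 0]],
  [[0, 0, 0.001], [0, 0, 0]],
  [[0, 0, 0.001], [0, 0, 0]],
])

```text
time_s: 5.7
ee_pos: [487.0, 278.2, 36.5]
tool_rot: [0.0, 0.064, 0.998, -0.0]
ft_force: [-1.0, -1.2, 4.6]
width: 0.002
gripper_force: 2.3
```

The round key is down, with 4.6 N at about 7.5 mm. Now I'll lift and move over the bar.

move_arm([
  [[0, 0, -0.004], [0, 0, 0]],
  [[0, 0, -0.012], [0, 0, 0]],
  [[0, 0, -0.025], [0, 0, 0]],
  [[0, 0, -0.035], [0, 0, 0]],
  [[0, 0, -0.035], [0, 0, 0]],
  [[0, 0, -0.035], [0, 0, 0]],
  [[0, -0.01, -0.035], [0, 0, 0]],
  [[0.001, -0.025, -0.035], [0, 0, 0]],
  [[0.001, -0.04, -0.035], [0, 0, 0]],
  [[0.001, -0.051, -0.035], [0, 0, 0]],
  [[0.001, -0.051, -0.035], [0, 0, 0]],
  [[0.001, -0.051, -0.033], [0, 0, 0]],
  [[0.001, -0.051, -0.025], [0, 0, 0]],
  [[0.001, -0.051, -0.018], [0, 0, 0]],
  [[0.001, -0.051, -0.014], [0, 0, 0]],
  [[0.001, -0.051, -0.014], [0, 0, 0]],
])

```text
time_s: 7.7
ee_pos: [479.3, 227.7, 50.0]
tool_rot: [-0.0, 0.064, 0.998, -0.0]
ft_force: [0.1, 0.1, 0.1]
width: 0.005
gripper_force: 0.0
```

```bash
python3 - <<'E'
from rig import r
import cv2
c=r.camera("wrist");cv2.imwrite("pics/w2.png",cv2.resize(c["frame"],(800,600),interpolation=cv2.INTER_CUBIC))
E
```

```text
(no output)
```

View pics/w2.png

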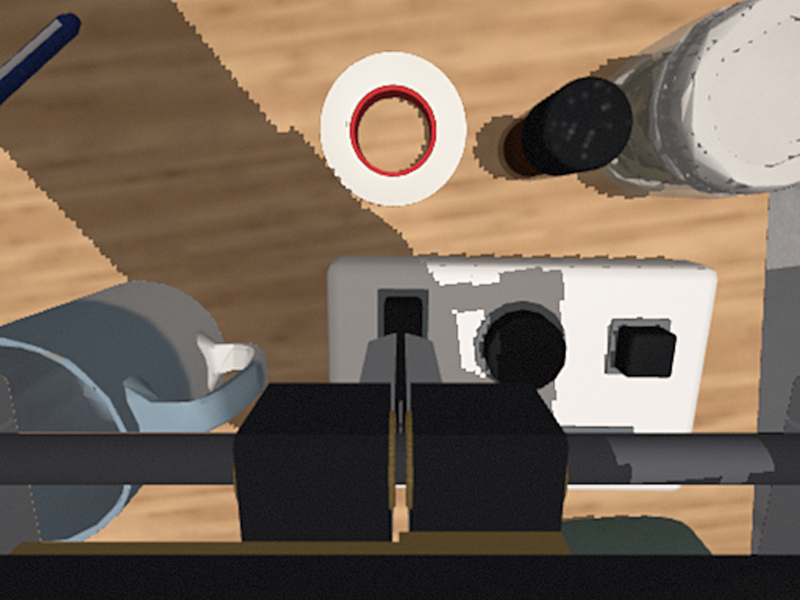

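The fingers at (400,340) are centred over the bar at (403,310), and the round key at (522,345) is up again. Pressing the bar now.

move_arm([
  [[0, 0, 0.002], [0, 0, 0]],
  [[0, 0, 0.004], [0, 0, 0]],
  [[0, 0, 0.006], [0, 0, 0]],
  [[0, 0, 0.008], [0, 0, 0]],
  [[0, 0, 0.0095], [0, 0, 0]],
  [[0, 0, 0.011], [0, 0, 0]],
  [[0, 0, 0.012], [0, 0, 0]],
  [[0, 0, 0.013], [0, 0, 0]],
  [[0, 0, 0.0135], [0, 0, 0]],
  [[0, 0, 0.0135], [0, 0, 0]],
  [[0, 0, 0.0135], [0, 0, 0]],
])

```text
time_s: 9.12
ee_pos: [479.5, 227.8, 37.0]
tool_rot: [0.0, 0.064, 0.998, -0.0]
ft_force: [-1.2, -0.2, 4.3]
width: 0.005
gripper_force: 2.1
```

move_arm([
  [[0, 0, 0.0005], [0, 0, 0]],
  [[0, 0, 0.0005], [0, 0, 0]],
  [[0, 0, 0.0005], [0, 0, 0]],
  [[0, 0, -0.004], [0, 0, 0]],
  [[0, 0, -0.012], [0, 0, 0]],
  [[0, 0, -0.03], [0, 0, 0]],
  [[0, 0, -0.055], [0, 0, 0]],
  [[0, 0, -0.08], [0, 0, 0]],
  [[0, 0, -0.105], [0, 0, 0]],
  [[0, 0, -0.13], [0, 0, 0]],
  [[0, 0, -0.145], [0, 0, 0]],
  [[0, 0, -0.15], [0, 0, 0]],
  [[0, 0, -0.15], [0, 0, 0]],
  [[0, 0, -0.15], [0, 0, 0]],
])

```text
time_s: 10.88
ee_pos: [479.1, 227.6, 186.2]
tool_rot: [-0.001, 0.064, 0.998, -0.0]
ft_force: [-0.1, -0.2, -0.4]
width: 0.003
gripper_force: 0.0
```

```bash
python3 - <<'E'
from rig import r
import cv2
c=r.camera("wrist");cv2.imwrite("pics/w3.png",cv2.resize(c["frame"],(800,600),interpolation=cv2.INTER_CUBIC))
E
```

```text
(no output)
```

View pics/w3.png

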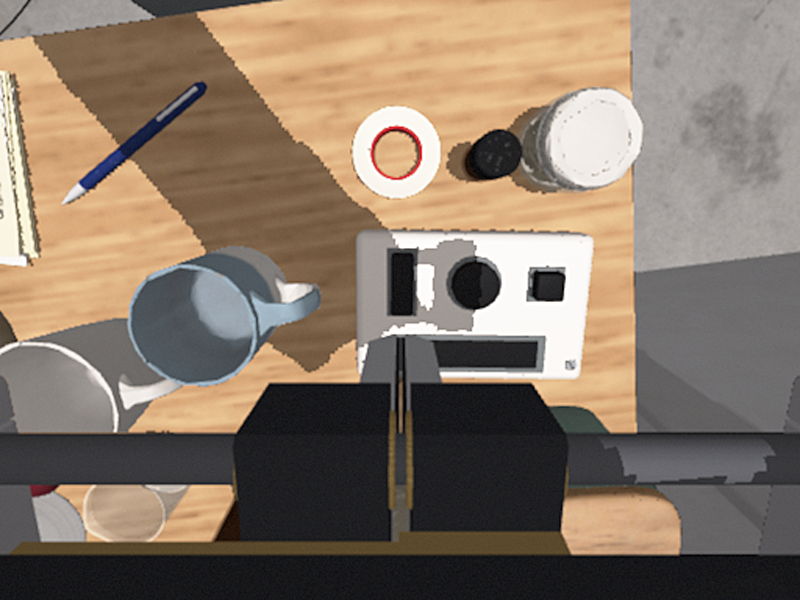

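All three keys (bar (402,283), round (474,284), square (547,285)) look up. The arm is clear and nothing in view has moved, so I'm handing in.

```bash
python3 -c "
from rig import r
print(r.hand_in())"
```

```text
the job is handed in; nothing more can be done
None
```

I pressed the round key and then the bar key (about 4.5 N each) and let each come back up. I drew the arm back clear of the timer, left the square key and loose things untouched as far as the pictures show, and handed the job in at about 11 s; no verdict was returned.

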